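# Change the air filter cartridges and open the valve

### The job

Change the filters of the compressed-air manifold: unlock the spent cartridges that are still in its ports (push down, turn anticlockwise, lift out) and stand them upright on the bench, and lock every fresh cartridge from the bench into a port of its own (lugs into the slots, push down against the spring, turn clockwise to the stop, let it spring up into its seat); a spare port stays empty. Push the valve knob fully home on its keyed spindle and, only when all the cartridges are changed, turn it clockwise until the valve is fully open; leave the mug, the tape measure and the sanding block alone.

Things in the scene. Friction and masses are not known exactly. Their poses are not given: they have to be found in the camera images.
- manifold: fixed cast aluminium filter manifold, block 312 mm long (y), 76 mm wide (x), 24 mm high; on it a row of three bayonet collars and, at its +y end, the valve. Origin: centre of its underside, on the bench. In front of it (x 0.43 to 0.51, y -0.40 to -0.06) lie the fresh cartridges and the knob and there is room to stand more; the bench ends at x = 0.38. The saw's head hangs over x > 0.63 at y = 0.06
- filter1: fresh filter cartridge, a squat plug 64 mm tall, upright on the bench; None if absent. Origin: centre of underside. Black spigot 46 mm across, 0 to 18.5 mm up, with a lug at +x and at -x (to 28.5 mm from the axis, 8 mm wide, 3 to 8 mm up); ribbed grey body 59 mm across, 18.5 to 40 mm up; on top a grip bar along x, 44 mm long, 12 mm wide, 40 to 64 mm up. A half turn is the same. 0.11 to 0.18 kg
- filter2: fresh filter cartridge like filter1 (None if absent); any cartridge fits any port, one to a port
- filter3: fresh filter cartridge like filter1 (None if absent); any cartridge fits any port, one to a port
- spent1: spent cartridge, same shape and axes as filter1, locked in port1 at the start (None if absent). To take it out: push it down until its underside is 16 to 18.5 mm below the collar's top, turn it 75 degrees anticlockwise seen from above until its lugs stand under the slots, and lift. It is told from the fresh ones only by being in a port at the start
- spent2: spent cartridge like spent1, locked in port2 at the start; None if absent
- spent3: spent cartridge like spent1, locked in port3 at the start; None if absent
- port1 (a point): bayonet collar: centre of its open top, 48 mm over the bench, axes as the manifold's. Outside 72 mm, bore 48 mm; two lug slots at +x and -x (dashes on the rim, 4 degrees of play). A spring plate meets the cartridge's underside 4 mm below the top (2 N, then 0.6 N/mm). Lugs pass under the rim once the underside is 16 to 18.5 mm below the top (grey body meets the collar at 18.5; about 11 N)
- port2 (a point): collar like port1. To lock: keep the cartridge pushed down and turn it 75 degrees clockwise (seen from above; it stops at about 78, and will not turn the other way); then let go, and the spring lifts it until the lugs sit in pockets under the rim (dots mark them) and its underside is 11 mm below the top
- port3 (a point): collar like port1; an unused port is sealed by its own spring plate
- valve_seat (a point): centre of the valve bonnet's flat top (44 mm across, 48 mm over the bench, at the manifold's y = +117 mm), where the knob's underside rests when home; axes as the manifold's. Above it stands the spindle, 14 mm thick, 17 mm high, tip tapered over 2 mm; one key on its lower 12 mm stands out to 10.5 mm from the axis, 4.4 mm wide
- valve (a joint): angle of the valve spindle, rad: 0 = shut, key towards the manifold's -x; grows clockwise seen from above to its stop at 1.5 = fully open, key towards the manifold's +y. Stiff (0.12 N m), stays where it is left
- knob: black valve knob: disc 49 mm across, 22 mm high; on it a grip bar along x, 48 mm long, 12 mm wide, 22 to 44 mm up; pointer nose at +x to 34 mm. Origin: centre of underside. Bore from below 16 mm wide, 18 mm deep, keyway at +x under the pointer (6 degrees of play): it slips over the spindle's tip but rests on the key, 12 mm over the seat, until the pointer is over the key. About 0.09 kg
- mug: blue and white mug with coffee, 78 mm across, 92 mm tall, origin at its underside; leave alone
- tape_measure: yellow tape measure, 68x85x31 mm, origin at its underside; leave alone
- sanding_block: wooden sanding block, 63x100x29 mm, origin at its underside; leave alone

How it is judged:
By the outcome, as a careful person would: the job done as asked, in the order asked, and still so for the second after the job is handed in, with the robot touching nothing.
Of filter1, filter2, filter3 only 2 to 3 are there at a start; the rules pass over those that are not, and their reading is None.
Of spent1, spent2, spent3 only 1 to 2 are there at a start; the rules pass over those that are not, and their reading is None.
At some moment in a run one of filter1, filter2, filter3, knob may be knocked a few centimetres aside while the robot is not near it.
Once in a run the grip may slacken for a moment while it holds something.
It also fails if it takes over 210 s, if anything falls off the work surface, if the arm or the gripper's body presses on something with over 40 N, if the wrist force passes 120 N, or if a joint passes its speed limit or range.

### The arm

A 6-joint arm with a two-finger parallel gripper is mounted at the origin on a cart in front of the work surface, level with it; the furniture and walls round the work are solid. World frame = base frame: x ahead of the robot, y to its left, z up, the work surface at z = 0. Lengths are in m, angles in rad, forces in N, time in s.
With the tool pointing down it reaches from about 0.375 to 0.975 m from the base axis. Payload 3.8 kg.
Tool frame: the origin (TCP) lies at the very end of the fingers, on their centre line; the grasp point (between the pads) lies bot.hold_point_z behind it (bot.hold_point_z is the distance from the TCP to the grasp point, in m); z points along the fingers, y is the line along which they close (so a half turn about z gives the same grasp; the last joint's range is limited). The gripper opens to 85 mm and grips with 20 to 120 N. Pads are 22 mm wide; open, the fingers measure 114 mm over their backs; the gripper's body (76 mm by 85 mm) begins 54 mm behind the grasp point. The pads swing forward as they close: fully open they stand 13 mm farther back than shut.
Start: joints at [1.076, 0.264, 1.604, -0, 1.274, -0.037], TCP at [0.298, 0.605, 0.231] pointing down, gripper open.
Joint ranges: [-2.63, 2.63], [-0.94, 2.18], [0.31, 2.57], [-1.31, 4.45], [0, 2.66], [-2.55, 2.55]. Speed limits (rad/s): [2.57, 2.57, 3.14, 3.14, 3.14, 3.14].

### API

Orientations are given as a rotation vector (axis times angle).
In Python, from workcell import bot gives the robot as it stands.
- The arm moves only by the shell command python3 jog.py 'ROWS' [OPENING] [FORCE]. ROWS is a JSON list of rows, 1 to 5 of them, each an object with the fields sx, sy, sz (the shift in units of 5 mm), spin (a turn about the tool's z in rad); a field left out counts as zero; each row shifts and turns the commanded pose from where the row before left it, along the tool's axes as they then stand; what a row does not reach is not made up. A row lasts 1/8 s, in which the tool goes at most 0.0625 m and 0.188 rad, less where a joint would pass 70% of its speed; a pose out of reach is approached as far as the arm can. OPENING is the opening from 0.0 (shut) to 1.0 (fully open), set as the command begins (- or left out keeps the last). The fingers move at their own pace and stop on an object; FORCE is the grip in N (left out, the last holds). Time passes only in rows, so rows that do not move let the fingers close. It prints the time, the measured TCP pose, the force, the opening and the grip force at its end. Input that does not fit is refused with a message, and nothing moves.
- bot.read_state(): the state, without advancing time (a new reading comes with each control period).
- bot.read_camera(name): name is "side" or "top"; returns the picture (384x512x3 uint8, red, green, blue); there is no depth.
- bot.camera_info(name): a dict with "intrinsics" (3x3 intrinsics, pixels), "extrinsics" (4x4, takes a point from camera to world coordinates). Camera axes: x right, y down, z forward; pixel columns grow to the right and rows downward; lengths in m; the calibration is good to about 2 mm. A picture is of the moment at which its call begins. camera_info takes no time and is no camera call.
- bot.finish_job(): hands the job in; it is judged then, once.
The state is a dict: "time": time; "q": joint angles; "joint_vel": joint speeds; "joint_torque": joint torques, N m; "tool_pos": TCP position; "tcp_rot": TCP orientation; "wrist_force": force on the tool from outside, world axes, zero at the start; "torque": the same for the moment, N m; "width": opening from 0.0 (shut) to 1.0 (fully open); "grip_force": force on a finger pad.
Only numpy, scipy, OpenCV 4.12 (cv2) and the standard library are available. Lean on these libraries where they do the work, as an engineer would, in place of code of your own. Each camera call takes 0.05 s, during which the arm holds its last target. There are 200 camera calls.

## Working session

There is one attempt and no reset: what is moved stays moved. The work goes in short steps, Python scripts to look and compute and a shell command to move; the robot and the scene stay as the last step left them, time stands still between calls to the robot, and variables do not carry over. Pictures are saved under pics/ and viewed, at most 14 in all, crops included, and the job is handed in when it is done.

```bash
ls; mkdir -p pics; python3 - <<'E'
from workcell import bot
import cv2
for n in ("top","side"):
    im=bot.read_camera(n); cv2.imwrite(f"pics/{n}0.png",cv2.resize(im[:,:,::-1],(800,600),interpolation=cv2.INTER_CUBIC)); 
    i=bot.camera_info(n); print(n,i["intrinsics"],i["extrinsics"])
print(bot.read_state(),bot.hold_point_z)
E
```

```text
jog.py
pics
workcell.py
top [[356.26026252   0.         261.79203034]
 [  0.         356.26026252 191.4060826 ]
 [  0.           0.           1.        ]] [[-0.01659388 -0.98892421  0.14749084  0.37462231]
 [-0.99985037  0.01569126 -0.00728136 -0.04796385]
 [ 0.0048864  -0.1475896  -0.98903662  1.11151474]
 [ 0.          0.          0.          1.        ]]
side [[359.53211632   0.         254.40247022]
 [  0.         359.53211632 194.65553027]
 [  0.           0.           1.        ]] [[ 0.87157508 -0.32402952  0.36791541  0.17593037]
 [-0.49009965 -0.59517487  0.63684316 -0.66546139]
 [ 0.01261803 -0.73537184 -0.67754634  0.72068351]
 [ 0.          0.          0.          1.        ]]
{'time': 0.1, 'q': array([ 1.07612055e+00,  2.64694429e-01,  1.60524846e+00, -6.18722475e-06,
        1.27368980e+00, -3.69065114e-02]), 'joint_vel': array([ 8.34401381e-04, -1.60015663e-03, -3.51673024e-03,  7.74088418e-04,
       -1.20258504e-05,  1.10570936e-04]), 'joint_torque': array([ 7.51614753e-04, -5.16710365e+01, -3.68589842e+01, -1.76336389e-04,
        6.43120075e-03, -1.72340742e-05]), 'tool_pos': array([0.29800822, 0.60491619, 0.23006937]), 'tcp_rot': array([-0.7126769 , -3.05914296,  0.00309388]), 'wrist_force': array([ 0.19584272, -0.23054528, -0.27255598]), 'torque': array([-0.0271561 ,  0.01357771,  0.03229233]), 'grip_force': 0.0, 'width': 0.9997082311145695} 0.0187
```
View pics/top0.png

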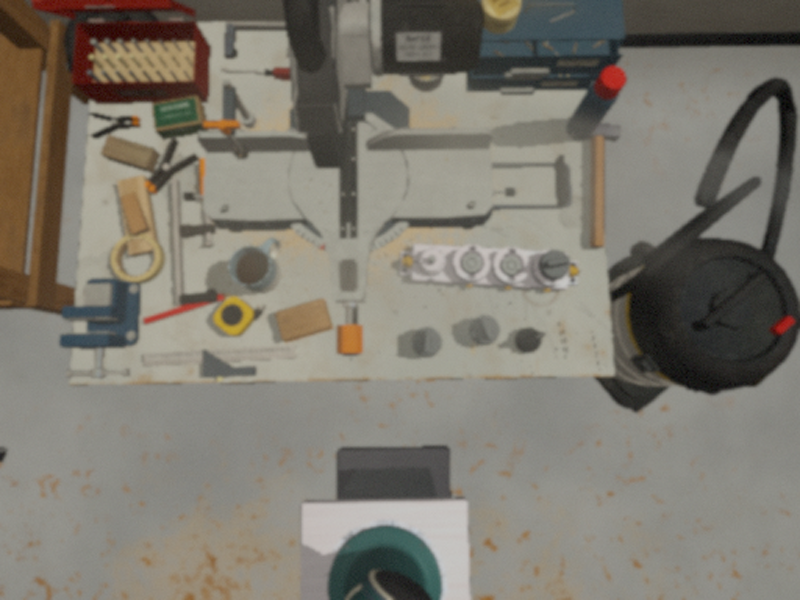

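View pics/side0.png

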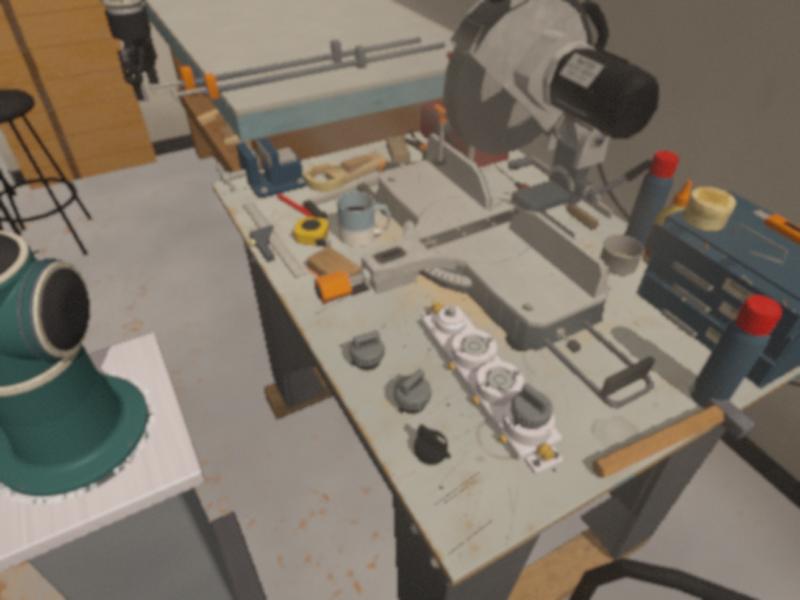

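Top view: two fresh filters (425,342), (484,330) and the knob (527,340). The manifold runs (405..580, 265), with a spent cartridge in its -y port at (552,265) and two empty ports at (472,263) and (512,265). The valve is at about (430,262). Next, crops.

```bash
python3 - <<'E'
from workcell import bot
import cv2,numpy as np
a=bot.read_camera("top")[:,:,::-1]; b=bot.read_camera("side")[:,:,::-1]
# top crop cols 245..378 rows 148..235 ; x6
c=a[148:236,246:379]; cv2.imwrite("pics/tc.png",cv2.resize(c,None,fx=6,fy=6,interpolation=cv2.INTER_CUBIC))
c=b[188:308,215:365]; cv2.imwrite("pics/sc.png",cv2.resize(c,None,fx=5,fy=5,interpolation=cv2.INTER_CUBIC))
E
```

View pics/tc.png

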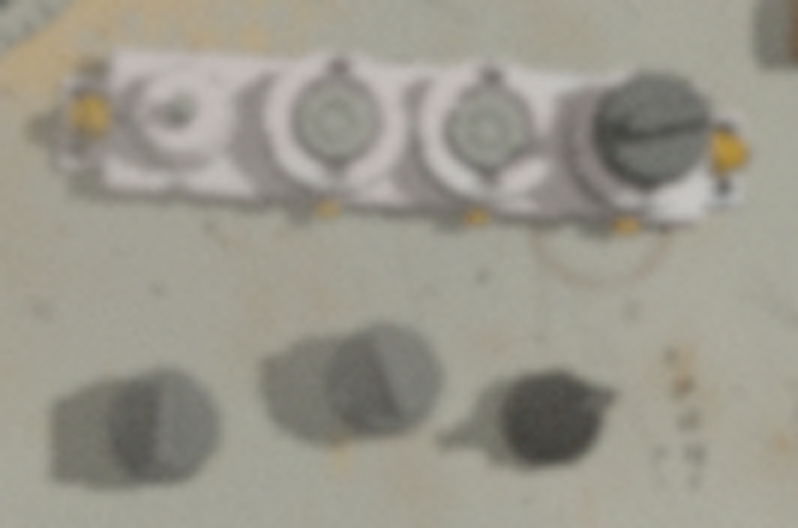

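View pics/sc.png

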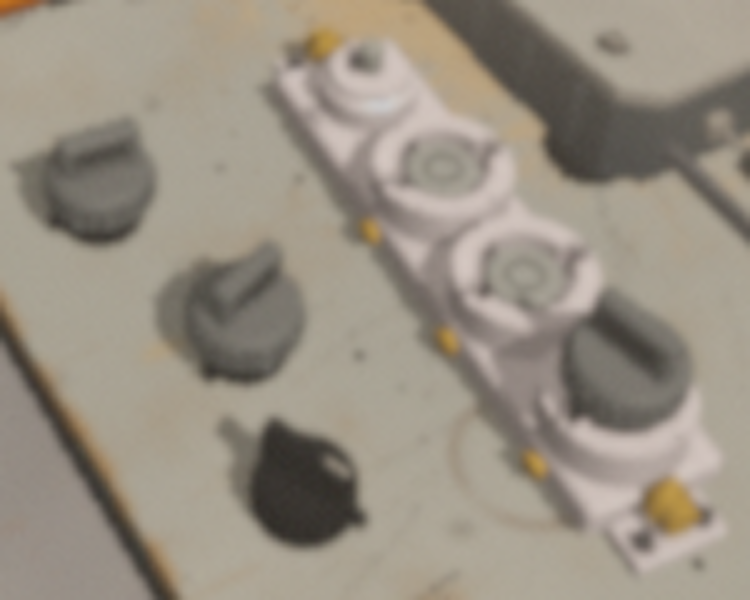

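```bash
cat > h.py <<'E'
from workcell import bot
import numpy as np, cv2
from scipy.optimize import least_squares
CI={n:bot.camera_info(n) for n in ("top","side")}
def proj(n,P):
    E=np.linalg.inv(CI[n]["extrinsics"]); c=np.atleast_2d(P)@E[:3,:3].T+E[:3,3]
    p=c@CI[n]["intrinsics"].T; return p[:,:2]/p[:,2:]
def at_z(n,uv,z):
    E=CI[n]["extrinsics"]; d=E[:3,:3]@np.linalg.inv(CI[n]["intrinsics"])@[uv[0],uv[1],1]
    return (E[:3,3]+d*(z-E[2,3])/d[2])[:2]
def crop(o,f,p): return np.array(o)+(np.array(p)+.5)/f-.5
def yaw():  # direction of tool x in world, rad, and tool y
    from scipy.spatial.transform import Rotation as R
    M=R.from_rotvec(bot.read_state()["tcp_rot"]).as_matrix(); return M
E
python3 - <<'E'
from h import *
T=lambda p,z: at_z("top",crop((246,148),6,p),z)*1000
S=lambda p,z: at_z("side",crop((215,188),5,p),z)*1000
np.set_printoptions(precision=1,suppress=True)
for n,t,s,z in [("A",(335,119),(442,165),.048),("A slot+",(340,65),(488,148),.048),("A slot-",(335,172),(397,180),.048),
 ("B",(489,130),(523,272),.048),("B+",(491,75),(577,258),.048),("B-",(487,180),(482,290),.048),("spindle",(178,108),(367,50),.065),
 ("end+",(92,113),(324,42),.03),("end-",(729,150),(670,500),.03)]:
    print(n,T(t,z),S(s,z))
print("spent body top",T((655,128),.077)," a",T((165,425),.04)," b",T((385,380),.04)," knob",T((552,418),.022),T((612,396),.011))
print("bar a ends side",S((62,148),.064),S((133,125),.064)," b",S((222,300),.064),S((275,250),.064), "knob bar",S((268,430),.044),S((345,465),.044),"nose",S((362,520),.011))
print("spent bar side",S((603,303),.101),S((672,360),.101), T((608,130),.101),T((708,123),.101))
E
```

```text
A [ 605.3 -177.9] [ 602.6 -178.5]
A slot+ [ 633.4 -181.4] [ 630.6 -180. ]
A slot- [ 577.9 -177. ] [ 576.4 -176.1]
B [ 598.4 -256. ] [ 596.1 -255.9]
B+ [ 627.  -258.3] [ 624.7 -261.5]
B- [ 572.5 -253.9] [ 572.1 -255.4]
spindle [608.4 -97.4] [ 605.2 -102.2]
end+ [614.3 -54.5] [610.3 -55. ]
end- [ 589.7 -383.1] [ 585.5 -382.1]
spent body top [ 592.  -332.5]  a [451.8 -88.4]  b [ 472.6 -199.6]  knob [ 453.4 -286.7] [ 465.1 -320.7]
bar a ends side [430.7 -88.3] [469.7 -91.1]  b [ 452.9 -211.7] [ 490.2 -197.5] knob bar [ 442.4 -272.2] [ 462.7 -304.4] nose [ 467.7 -315. ]
spent bar side [ 583.3 -319.3] [ 589.6 -358. ] [ 586.3 -303.2] [ 589.  -351.7]
```

The manual's scale: shifts go in units of 5 mm. Converting my numbers, 0.0072 m is 1.44, -0.061 m is -12.2.

```bash
cat >> h.py <<'E'
def ang():
    x=yaw()[:,0]; return np.degrees(np.arctan2(x[1],x[0]))
def go(x,y,z,a=None):
    s=bot.read_state(); M=yaw(); d=np.array([x,y,z])-s["tool_pos"]
    t=0 if a is None else (ang()-a+180)%360-180
    print("tool delta mm",np.round(M.T@d*1000,1),"turn rad",round(np.radians(t),3),"| ang",round(ang(),2),"pos",np.round(s["tool_pos"]*1000,1),"q6",round(s["q"][5],2),"F",np.round(s["wrist_force"],1),"w",round(s["width"]*85,1),"gf",round(s["grip_force"],1),"t",round(s["time"],2))
if __name__=="__main__":
    import sys; go(*[float(v) for v in sys.argv[1:]])
E
python3 jog.py '[{"spin": 0.186},{"spin": 0.186},{"spin": 0.186},{"spin": 0.186},{"spin": 0.186}]' 0.8
python3 jog.py '[{"sx": -12.2,"sy": 1.44},{"sx": -12.2,"sy": 1.44},{"sx": -12.2,"sy": 1.44},{"sx": -12.2,"sy": 1.44},{"sx": -12.2,"sy": 1.44}]'
python3 jog.py '[{"sx": -12.2,"sy": 1.44},{"sx": -12.2,"sy": 1.44},{"sx": -12.2,"sy": 1.44},{"sx": -12.2,"sy": 1.44},{"sx": -12.2,"sy": 1.44}]'
python3 h.py 0.591 -0.334 0.16 100.6
```

```text
time: 0.82
tool_pos: [0.2982, 0.6053, 0.2309]
tcp_rot: [2.016, 2.409, -0.001]
wrist_force: [0.3, 0.3, -0.3]
width: 0.803
grip_force: 0.0
time: 1.45
tool_pos: [0.3894, 0.3102, 0.2313]
tcp_rot: [2.008, 2.415, 0.001]
wrist_force: [1.3, 0.4, 0.8]
width: 0.798
grip_force: 0.0
time: 2.08
tool_pos: [0.4804, 0.0168, 0.2315]
tcp_rot: [2.009, 2.415, 0.001]
wrist_force: [0.5, -0.0, 0.3]
width: 0.8
grip_force: 0.0
tool delta mm [-365.1   44.9   71.5] turn rad -0.002 | ang 100.48 pos [480.4  16.8 231.5] q6 -0.2 F [ 0.5 -0.   0.3] w 68.0 gf 0.0 t 2.08
```

```bash

python3 jog.py '[{"sx": -12.2,"sy": 1.5,"sz": 2},{"sx": -12.2,"sy": 1.5,"sz": 2},{"sx": -12.2,"sy": 1.5,"sz": 2},{"sx": -12.2,"sy": 1.5,"sz": 2},{"sx": -12.2,"sy": 1.5,"sz": 2}]' >/dev/null
python3 jog.py '[{"sx": -12.2,"sy": 1.5,"sz": 2},{"spin": 0.1745},{"spin": 0.1745},{"spin": 0.1745},{"spin": 0.1745}]' >/dev/null
python3 jog.py '[{"spin": 0.1745},{"spin": 0.1745},{"spin": 0.1745},{"spin": 0.1745},{"spin": 0.1745}]' >/dev/null
python3 h.py 0.591 -0.334 0.083 10.6
```

```text
tool delta mm [ 0.1  1.3 87.9] turn rad -0.007 | ang 10.17 pos [ 590.8 -332.8  170.9] q6 0.84 F [ 1.2  0.2 -0.9] w 68.2 gf 0.0 t 3.95
```

```bash

python3 jog.py '[{"sy": 0.26,"sz": 6},{"sz": 6},{"sz": 3.6},{"sz": 1.6},{}]' 0.75 20
python3 jog.py '[{},{},{},{},{}]' 0.4 20
python3 h.py 0.591 -0.334 0.083 10.6
```

```text
time: 4.58
tool_pos: [0.5912, -0.3342, 0.0851]
tcp_rot: [-3.128, -0.287, 0.001]
wrist_force: [0.9, -0.5, -0.4]
width: 0.746
grip_force: 0.0
time: 5.2
tool_pos: [0.592, -0.3345, 0.0865]
tcp_rot: [3.127, 0.287, 0.003]
wrist_force: [0.3, 2.6, 4.9]
width: 0.506
grip_force: 23.3
tool delta mm [-0.9 -0.7  3.5] turn rad -0.002 | ang 10.5 pos [ 592.  -334.5   86.5] q6 0.84 F [0.3 2.6 4.9] w 43.0 gf 23.3 t 5.2
```

```bash

python3 jog.py '[{},{},{"spin": -0.1745},{"spin": -0.1745},{"spin": -0.1745}]' 0.75 >/dev/null
python3 jog.py '[{"spin": -0.1745},{"spin": -0.1745},{"spin": -0.1745},{"spin": -0.1745},{"spin": -0.1745}]' >/dev/null
python3 jog.py '[{"spin": -0.1745},{},{},{},{}]' 0.1 60
python3 jog.py '[{},{},{}]' 
python3 h.py 0.591 -0.334 0.083 10.6
```

```text
time: 7.08
tool_pos: [0.5915, -0.3342, 0.0853]
tcp_rot: [2.01, 2.414, 0.0]
wrist_force: [2.4, 0.4, -0.8]
width: 0.121
grip_force: 59.5
time: 7.45
tool_pos: [0.5914, -0.3342, 0.0853]
tcp_rot: [2.009, 2.415, 0.0]
wrist_force: [2.3, 0.3, -0.8]
width: 0.122
grip_force: 59.4
tool delta mm [ 0.3 -0.4  2.3] turn rad 1.569 | ang 100.48 pos [ 591.4 -334.2   85.3] q6 -0.73 F [ 2.3  0.3 -0.8] w 10.4 gf 59.4 t 7.45
```

```bash

python3 jog.py '[{"sz": 0.6},{"sz": 0.7},{}]' - 80
python3 jog.py '[{"spin": -0.16},{"spin": -0.16},{"spin": -0.16},{"spin": -0.16},{"spin": -0.16}]' 
python3 jog.py '[{"spin": -0.16},{"spin": -0.16},{"spin": -0.16},{"spin": -0.04},{}]' 
python3 h.py 0.591 -0.334 0.083 175.6
```

```text
time: 7.82
tool_pos: [0.5916, -0.3343, 0.0802]
tcp_rot: [2.009, 2.415, 0.0]
wrist_force: [-0.4, 2.4, 7.6]
width: 0.116
grip_force: 73.3
time: 8.45
tool_pos: [0.5919, -0.3344, 0.0806]
tcp_rot: [0.902, 3.008, -0.0]
wrist_force: [0.6, 2.9, 7.0]
width: 0.117
grip_force: 73.3
time: 9.07
tool_pos: [0.5921, -0.3341, 0.0807]
tcp_rot: [0.106, 3.138, -0.0]
wrist_force: [0.2, 3.2, 7.5]
width: 0.122
grip_force: 73.3
tool delta mm [ 1.1  0.  -2.4] turn rad 0.009 | ang 176.13 pos [ 592.1 -334.1   80.7] q6 -2.05 F [0.2 3.2 7.5] w 10.3 gf 73.3 t 9.07
```

```bash
python3 -c "
from workcell import bot;print(bot.read_state()['torque'])"
python3 jog.py '[{"sz": -0.8},{"sz": -1.2},{"sz": -1.6},{}]' 
python3 h.py 0.591 -0.334 0.083 175.6
```

```text
[ 0.5166741  -0.06201164 -0.00689193]
time: 9.57
tool_pos: [0.5904, -0.3345, 0.0967]
tcp_rot: [-0.106, -3.138, 0.001]
wrist_force: [-0.3, 0.5, -1.1]
width: 0.117
grip_force: 72.6
tool delta mm [-0.6  0.6 13.7] turn rad 0.009 | ang 176.13 pos [ 590.4 -334.5   96.7] q6 -2.05 F [-0.3  0.5 -1.1] w 10.0 gf 72.6 t 9.57
```

```bash

python3 jog.py '[{"sz": -2.4},{"sx": 5.6,"sy": -2.9,"sz": -1},{"sx": 5.6,"sy": -2.9},{"sx": 5.6,"sy": -2.9},{"sx": 5.6,"sy": -2.9}]' 
python3 jog.py '[{"sz": 5},{"sz": 5},{"sz": 1.6},{}]' 
python3 h.py 0.475 -0.385 0.049 175.6
```

```text
time: 10.2
tool_pos: [0.4741, -0.3848, 0.114]
tcp_rot: [-0.106, -3.139, -0.0]
wrist_force: [-0.5, -0.3, -0.9]
width: 0.119
grip_force: 72.6
time: 10.7
tool_pos: [0.4751, -0.3842, 0.0554]
tcp_rot: [-0.106, -3.138, -0.001]
wrist_force: [-0.2, 0.6, -1.4]
width: 0.119
grip_force: 72.5
tool delta mm [ 0.  -0.8  6.4] turn rad 0.009 | ang 176.12 pos [ 475.1 -384.2   55.4] q6 -2.22 F [-0.2  0.6 -1.4] w 10.1 gf 72.5 t 10.7
```

```bash

python3 jog.py '[{"sz": 0.6},{"sz": 0.6},{"sz": 0.2},{}]' 
python3 h.py 0.475 -0.385 0.049 175.6
```

```text
time: 11.2
tool_pos: [0.4756, -0.3845, 0.0489]
tcp_rot: [0.106, 3.14, -0.0]
wrist_force: [-0.4, 0.3, -2.1]
width: 0.117
grip_force: 72.5
tool delta mm [ 0.6 -0.6 -0.1] turn rad 0.009 | ang 176.12 pos [ 475.6 -384.5   48.9] q6 -2.22 F [-0.4  0.3 -2.1] w 9.9 gf 72.5 t 11.2
```

```bash

python3 jog.py '[{"sz": 0.2},{},{}]' 
python3 jog.py '[{"sz": 0.2},{},{}]'  | grep -E "pos|force"
```

```text
time: 11.58
tool_pos: [0.4758, -0.3846, 0.0484]
tcp_rot: [0.107, 3.139, -0.0]
wrist_force: [-1.9, 0.9, 4.3]
width: 0.118
grip_force: 73.2
tool_pos: [0.4759, -0.3846, 0.0484]
wrist_force: [-2.3, 3.5, 10.3]
grip_force: 74.2
```

```bash

python3 jog.py '[{"sz": 0.2},{}]'  | grep -E "pos|force"
python3 jog.py '[{"sz": 0.2},{}]'  | grep -E "pos|force"
```

```text
tool_pos: [0.4761, -0.3846, 0.0484]
wrist_force: [-3.2, 5.2, 16.4]
grip_force: 74.9
tool_pos: [0.4761, -0.3847, 0.0484]
wrist_force: [-5.5, 7.0, 20.9]
grip_force: 75.6
```

```bash

python3 jog.py '[{"sz": -0.8},{},{},{"sz": -6},{"sz": -10}]' 0.5
python3 jog.py '[{"sx": 1.8,"sy": 11.74},{"sx": 1.8,"sy": 11.74},{"sx": 1.8,"sy": 11.74},{"sx": 1.8,"sy": 11.74},{"sx": 1.8,"sy": 11.74}]' 0.75 20
python3 jog.py '[{"spin": 0.175},{"spin": 0.175},{"spin": 0.175},{"spin": 0.175},{"spin": 0.175}]' >/dev/null
python3 jog.py '[{"spin": 0.175},{"spin": 0.175},{"spin": 0.175},{"spin": 0.175}]' >/dev/null
python3 h.py 0.451 -0.089 0.050 86
python3 - <<'E'
from h import *
b=bot.read_camera("side")[:,:,::-1]
cv2.imwrite("pics/s2.png",cv2.resize(b[180:330,200:380],None,fx=4,fy=4,interpolation=cv2.INTER_CUBIC))
E
```

```text
time: 13.08
tool_pos: [0.4736, -0.3829, 0.1262]
tcp_rot: [-0.106, -3.135, -0.007]
wrist_force: [0.4, -0.3, 0.3]
width: 0.5
grip_force: 0.0
time: 13.7
tool_pos: [0.45, -0.0869, 0.1284]
tcp_rot: [0.108, 3.14, 0.0]
wrist_force: [1.5, 0.7, -0.1]
width: 0.749
grip_force: 0.0
tool delta mm [-0.4  0.8 78.2] turn rad -0.008 | ang 85.54 pos [450.2 -88.6 128.2] q6 -0.17 F [ 0.  -0.2  0.2] w 63.7 gf 0.0 t 14.82
```

View pics/s2.png

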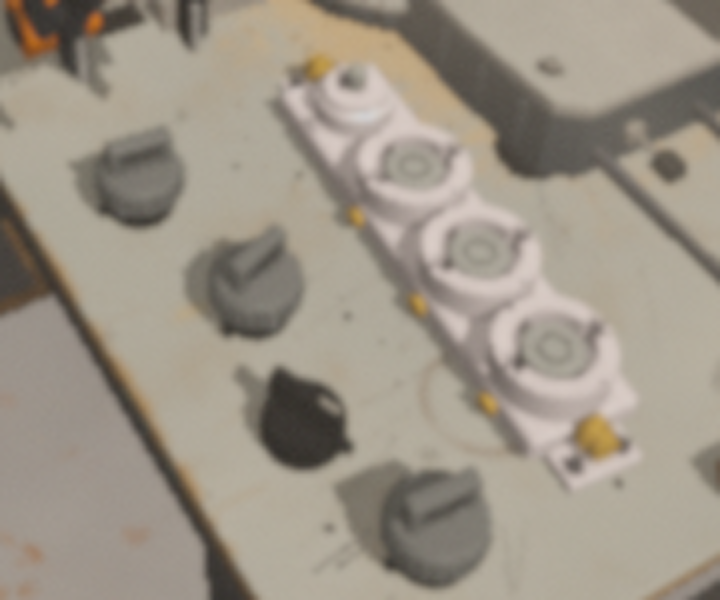

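The spent cartridge stands upright at (437,525), and port C is empty. Filters a (140,178), b (255,280) and the knob (303,425) haven't moved.

```bash

python3 jog.py '[{"sz": 6},{"sz": 6},{"sz": 3.7},{},{}]' 0.75 20 
python3 jog.py '[{},{},{},{}]' 0.3 20
python3 h.py 0.451 -0.089 0.050 86
```

```text
time: 15.5
tool_pos: [0.451, -0.0888, 0.0508]
tcp_rot: [2.298, 2.141, 0.0]
wrist_force: [-0.4, -0.2, 0.9]
width: 0.75
grip_force: 0.0
time: 16.0
tool_pos: [0.4516, -0.0889, 0.0516]
tcp_rot: [2.298, 2.139, 0.002]
wrist_force: [-1.7, -0.6, 6.8]
width: 0.504
grip_force: 20.6
tool delta mm [-0.2 -0.6  1.6] turn rad -0.002 | ang 85.89 pos [451.6 -88.9  51.6] q6 -0.18 F [-1.7 -0.6  6.8] w 42.8 gf 20.6 t 16.0
```

Centred along the bar. Next, open, turn 90° back and grip across.

```bash

python3 jog.py '[{},{},{"spin": -0.1745},{"spin": -0.1745},{"spin": -0.1745}]' 0.75 >/dev/null
python3 jog.py '[{"spin": -0.1745},{"spin": -0.1745},{"spin": -0.1745},{"spin": -0.1745},{"spin": -0.1745}]' >/dev/null
python3 jog.py '[{"sz": -0.2,"spin": -0.1745},{},{},{},{}]' 0.05 80
python3 jog.py '[{},{"sz": -6},{"sz": -8},{}]' - 80
python3 h.py 0.6035 -0.1785 0.121 175.6
```

```text
time: 17.88
tool_pos: [0.4504, -0.0885, 0.0512]
tcp_rot: [-0.115, -3.139, -0.0]
wrist_force: [-0.4, 0.4, -0.1]
width: 0.114
grip_force: 80.4
time: 18.38
tool_pos: [0.4535, -0.0894, 0.1246]
tcp_rot: [0.114, 3.132, -0.003]
wrist_force: [0.3, 0.4, -1.5]
width: 0.114
grip_force: 80.2
tool delta mm [-156.1  -78.     4.8] turn rad 0.004 | ang 175.84 pos [453.5 -89.4 124.6] q6 -1.75 F [ 0.3  0.4 -1.5] w 9.7 gf 80.2 t 18.38
```

```bash

python3 jog.py '[{"sx": -10.4,"sy": -5.2,"spin": 0.004},{"sx": -10.4,"sy": -5.2},{"sx": -10.2,"sy": -5.2},{},{}]' 
python3 h.py 0.6036 -0.1786 0.101 175.6
```

```text
time: 19.0
tool_pos: [0.5976, -0.1775, 0.119]
tcp_rot: [-0.12, -3.135, -0.002]
wrist_force: [-1.2, 0.3, -2.5]
width: 0.11
grip_force: 80.2
tool delta mm [-6.1 -0.7 17.9] turn rad 0.0 | ang 175.61 pos [ 597.6 -177.5  119. ] q6 -1.82 F [-1.2  0.3 -2.5] w 9.3 gf 80.2 t 19.0
```

```bash

python3 jog.py '[{},{}]' >/dev/null; python3 h.py 0.6036 -0.1786 0.101 175.6
```

```text
tool delta mm [-5.3 -0.9 20.4] turn rad 0.001 | ang 175.65 pos [ 598.3 -177.3  121.4] q6 -1.82 F [-0.3  0.4 -1.7] w 9.5 gf 80.2 t 19.25
```

```bash

python3 jog.py '[{"sx": -1.06,"sy": -0.18,"sz": 1.6},{"sz": 1.2},{"sz": 0.8},{},{}]' >/dev/null; python3 h.py 0.6036 -0.1786 0.096 175.6
```

```text
tool delta mm [1.  0.7 7.3] turn rad 0.0 | ang 175.63 pos [ 604.6 -179.3  103.3] q6 -1.82 F [-0.2  0.7 -1.7] w 9.7 gf 80.2 t 19.88
```

```bash

python3 jog.py '[{"sx": 0.2,"sy": 0.14,"sz": 0.4},{"sz": 0.4},{"sz": 0.4},{"sz": 0.4},{}]' >/dev/null; python3 h.py 0.6036 -0.1786 0.096 175.6
```

```text
tool delta mm [ 0.  -0.1 -0.7] turn rad 0.001 | ang 175.63 pos [ 603.6 -178.5   95.3] q6 -1.82 F [ 0.4 -0.8 -1. ] w 9.5 gf 80.2 t 20.5
```

```bash

python3 jog.py '[{"sz": 1},{"sz": 1},{"sz": 0.6},{"sz": 0.4},{}]' >/dev/null; python3 h.py 0.6036 -0.1786 0.0822 175.6
```

```text
tool delta mm [ 0.6 -0.1 -0.7] turn rad 0.001 | ang 175.63 pos [ 604.2 -178.6   81.5] q6 -1.82 F [-2.6  2.4  8.4] w 9.4 gf 81.5 t 21.12
```

```bash

python3 jog.py '[{"spin": 0.16},{"spin": 0.16},{"spin": 0.16},{"spin": 0.16},{"spin": 0.16}]' >/dev/null; python3 h.py 0.6036 -0.1786 0.0822 97.6
python3 jog.py '[{"spin": 0.16},{"spin": 0.16},{"spin": 0.16},{"spin": 0.06},{}]' >/dev/null; python3 h.py 0.6036 -0.1786 0.0822 97.6; python3 -c "
from workcell import bot;print(bot.read_state()['torque'])"
```

```text
tool delta mm [-0.1 -1.4 -0.4] turn rad 0.557 | ang 129.5 pos [ 604.6 -177.6   81.8] q6 -1.02 F [-0.3  4.2  8.8] w 9.6 gf 81.5 t 21.75
tool delta mm [-0.8 -1.3 -0.4] turn rad 0.021 | ang 98.83 pos [ 604.8 -177.6   81.8] q6 -0.48 F [-0.4  4.7  8. ] w 9.5 gf 81.5 t 22.38
[0.85453355 0.29556388 0.06908182]
```

```bash

python3 jog.py '[{"spin": 0.02},{},{"sz": -0.8},{"sz": -1},{}]' >/dev/null; python3 h.py 0.6036 -0.1786 0.0882 97.6; python3 -c "
from workcell import bot;print(bot.read_state()['torque'])"
```

```text
tool delta mm [-0.8 -0.2 -0.1] turn rad 0.002 | ang 97.69 pos [ 603.7 -177.8   88.1] q6 -0.46 F [ 2.7  3.5 -4.1] w 9.9 gf 80.8 t 23.0
[ 0.66985072 -0.68676689  0.04703615]
```

```bash

python3 jog.py '[{"sz": 0.2},{},{},{"sz": -4},{"sz": -6}]' 0.5 >/dev/null
python3 jog.py '[{"spin": -0.117},{"spin": -0.117},{}]' >/dev/null; python3 h.py 0.472 -0.202 0.128 111
python3 - <<'E'
from h import *
b=bot.read_camera("side")[:,:,::-1]; a=bot.read_camera("top")[:,:,::-1]
o=np.hstack([cv2.resize(b[195:315,210:330],(400,400),interpolation=cv2.INTER_CUBIC),cv2.resize(a[150:240,286:376],(400,400),interpolation=cv2.INTER_CUBIC)])
cv2.imwrite("pics/s3.png",o)
E
```

```text
tool delta mm [  25.9 -131.7   11.9] turn rad 0.001 | ang 111.04 pos [ 604.2 -178.9  140.2] q6 -0.69 F [ 0.6  0.1 -0.4] w 42.0 gf 0.0 t 24.0
```

View pics/s3.png

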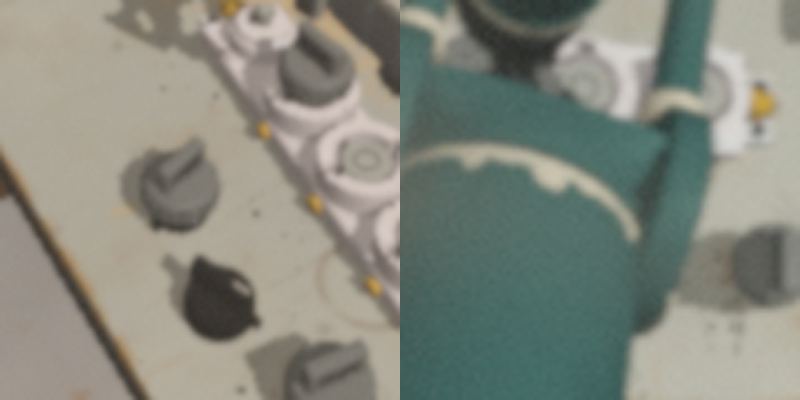

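Filter a is locked in its port. Filter b (180,188) and the knob (218,303) in the left crop haven't moved.

```bash

python3 jog.py '[{"sx": 1.3,"sy": -6.6},{"sx": 1.3,"sy": -6.6},{"sx": 1.3,"sy": -6.6},{"sx": 1.3,"sy": -6.6},{}]' 0.75 20 >/dev/null
python3 h.py 0.472 -0.202 0.0505 111
```

```text
tool delta mm [-1.3  2.9 87.7] turn rad -0.001 | ang 110.94 pos [ 468.9 -201.9  138.2] q6 -0.82 F [ 0.4 -0.5  0.5] w 63.8 gf 0.0 t 24.73
```

```bash

python3 jog.py '[{"sy": 0.3,"sz": 8},{"sz": 5},{"sz": 4},{"sz": 1},{}]' >/dev/null
python3 h.py 0.472 -0.202 0.0505 111
python3 jog.py '[{},{},{},{}]' 0.3 20
python3 h.py 0.472 -0.202 0.050 111
```

```text
tool delta mm [-0.2 -1.2 -2. ] turn rad 0.002 | ang 111.1 pos [ 473.1 -201.3   48.5] q6 -0.82 F [-0.5  0.8 -0.3] w 63.5 gf 0.0 t 25.35
time: 25.85
tool_pos: [0.4737, -0.2018, 0.0496]
tcp_rot: [1.775, 2.588, 0.001]
wrist_force: [0.3, 0.4, 5.5]
width: 0.51
grip_force: 20.9
tool delta mm [ 0.4 -1.6 -0.4] turn rad 0.002 | ang 111.11 pos [ 473.7 -201.8   49.6] q6 -0.82 F [0.3 0.4 5.5] w 43.4 gf 20.9 t 25.85
```

```bash

python3 jog.py '[{},{},{"spin": -0.1745},{"spin": -0.1745},{"spin": -0.1745}]' 0.75 >/dev/null
python3 jog.py '[{"spin": -0.1745},{"spin": -0.1745},{"spin": -0.1745},{"spin": -0.1745},{"spin": -0.1745}]' >/dev/null
python3 jog.py '[{"sz": -0.5,"spin": -0.1745},{},{},{},{}]' 0.05 80
python3 jog.py '[{},{"sz": -6},{"sz": -8},{"spin": 0.15},{"spin": 0.15}]' - 80
python3 jog.py '[{"spin": 0.143},{},{}]' >/dev/null
python3 h.py 0.5972 -0.2562 0.121 175.6
```

```text
time: 27.72
tool_pos: [0.4722, -0.2012, 0.0507]
tcp_rot: [0.574, -3.088, -0.0]
wrist_force: [0.3, -0.3, 0.0]
width: 0.112
grip_force: 79.8
time: 28.35
tool_pos: [0.4727, -0.2014, 0.1213]
tcp_rot: [-0.099, 3.139, -0.001]
wrist_force: [-0.8, 0.8, -2.6]
width: 0.115
grip_force: 79.5
tool delta mm [-128.7  -45.8   -0.6] turn rad 0.004 | ang 175.84 pos [ 472.2 -201.2  120.5] q6 -1.95 F [ 0.6  0.2 -1.7] w 9.5 gf 79.5 t 28.73
```

```bash

python3 jog.py '[{"sx": -8.6,"sy": -3.06,"spin": 0.004},{"sx": -8.6,"sy": -3.06},{"sx": -8.6,"sy": -3.06},{},{}]' >/dev/null
python3 jog.py '[{},{}]' >/dev/null
python3 h.py 0.5976 -0.2564 0.1015 175.6
```

```text
tool delta mm [-0.9  0.3 19.4] turn rad -0.002 | ang 175.5 pos [ 596.7 -256.6  120.9] q6 -1.94 F [ 0.4  0.2 -1. ] w 9.4 gf 79.5 t 29.6
```

```bash

python3 jog.py '[{"sx": -0.18,"sy": 0.06,"sz": 2},{"sz": 1.2},{"sz": 0.7},{},{}]' >/dev/null
python3 h.py 0.5976 -0.2564 0.095 175.6
python3 jog.py '[{"sz": 0.3},{"sz": 0.4},{"sz": 0.4},{"sz": 0.2},{}]' >/dev/null
python3 h.py 0.5976 -0.2564 0.095 175.6
```

```text
tool delta mm [1.  0.4 6.4] turn rad -0.002 | ang 175.49 pos [ 598.6 -256.9  101.4] q6 -1.94 F [-0.3  0.1 -0.4] w 9.6 gf 79.5 t 30.23
tool delta mm [1.1 0.3 1.4] turn rad -0.002 | ang 175.49 pos [ 598.7 -256.8   96.4] q6 -1.94 F [-2.8  2.1  6.8] w 9.6 gf 80.6 t 30.85
```

```bash

python3 jog.py '[{"sz": -0.2},{"sx": 0.12,"sy": 0.06},{"sx": 0.12},{}]' >/dev/null
python3 h.py 0.5976 -0.2564 0.095 175.6
```

```text
tool delta mm [0.5 0.3 1.3] turn rad -0.002 | ang 175.49 pos [ 598.1 -256.7   96.4] q6 -1.94 F [0.9 0.4 3. ] w 9.3 gf 80.2 t 31.35
```

```bash

python3 jog.py '[{"sx": 0.1,"sy": 0.06,"sz": 0.2},{"spin": 0.03},{"spin": 0.03},{}]' >/dev/null
python3 h.py 0.5976 -0.2564 0.095 175.6
python3 jog.py '[{"spin": -0.04},{"spin": -0.04},{"spin": -0.04},{}]' >/dev/null
python3 h.py 0.5976 -0.2564 0.095 175.6
```

```text
tool delta mm [ 0.6 -0.4  1. ] turn rad -0.062 | ang 172.03 pos [ 598.2 -256.1   96. ] q6 -1.88 F [1.2 1.9 6.4] w 9.7 gf 80.5 t 31.85
tool delta mm [-1.4 -0.4 -0.9] turn rad 0.058 | ang 178.9 pos [ 596.2 -256.    94.1] q6 -2.0 F [-0.4 -1.5 -0.1] w 9.7 gf 79.8 t 32.35
```

```bash

python3 jog.py '[{"sz": 1},{"sz": 1},{"sz": 0.6},{"sz": 0.1},{}]' >/dev/null; python3 h.py 0.597 -0.2562 0.0815 175.6
```

```text
tool delta mm [-0.4 -0.2  0.4] turn rad 0.058 | ang 178.91 pos [ 596.6 -256.    81.9] q6 -2.0 F [-2.8  1.   7.9] w 9.4 gf 80.8 t 32.98
```

```bash

python3 jog.py '[{"sz": 0.2},{"spin": 0.16},{"spin": 0.16},{"spin": 0.16},{"spin": 0.16}]' >/dev/null
python3 jog.py '[{"spin": 0.16},{"spin": 0.16},{"spin": 0.16},{"spin": 0.16},{}]' >/dev/null; python3 h.py 0.5976 -0.2564 0.0815 97.6; python3 -c "
from workcell import bot;print(bot.read_state()['torque'])"
```

```text
tool delta mm [-1.1 -1.2  0.3] turn rad 0.137 | ang 105.47 pos [ 598.4 -255.1   81.8] q6 -0.71 F [0.5 4.  7.7] w 9.5 gf 80.9 t 34.23
[ 0.82380924  0.01291472 -0.07604504]
```

```bash

for i in 1; do python3 jog.py '[{"spin": 0.04},{"spin": 0.02},{}]' >/dev/null; python3 -c "
from h import *;print(ang(),bot.read_state()['torque'])"; done
python3 jog.py '[{"spin": 0.04},{},{}]' >/dev/null; python3 -c "
from h import *;print(ang(),bot.read_state()['torque'],bot.read_state()['tool_pos'])"
```

```text
102.11659135356828 [ 0.86331515 -0.06069317  0.06413071]
99.82396620040069 [ 0.88377957 -0.16508688  0.04128949] [ 0.59862437 -0.2550173   0.08180167]
```

The manual's scale: shifts go in units of 5 mm. Converting my numbers, -0.005 m is -1, -0.004 m is -0.8.

```bash

python3 jog.py '[{"sz": -0.8},{"sz": -1},{},{}]' >/dev/null; python3 h.py 0.5976 -0.2564 0.0877 97.6
python3 jog.py '[{"sz": -0.2},{},{}]' >/dev/null; python3 h.py 0.5976 -0.2564 0.0877 97.6;
```

```text
tool delta mm [-1.3 -0.3  0. ] turn rad 0.039 | ang 99.82 pos [ 597.7 -255.1   87.7] q6 -0.62 F [ 6.3  3.3 -5.6] w 9.3 gf 80.6 t 35.48
tool delta mm [-1.3 -0.2  0.1] turn rad 0.039 | ang 99.82 pos [ 597.6 -255.1   87.8] q6 -0.62 F [ 8.1  3.2 -9.1] w 9.7 gf 80.0 t 35.85
```

```bash

python3 jog.py '[{"sz": 0.5},{},{},{"sz": -4},{"sz": -8}]' 0.5 >/dev/null
python3 h.py 0.453 -0.287 0.14 30
python3 - <<'E'
from h import *
b=bot.read_camera("side")[:,:,::-1]
cv2.imwrite("pics/s4.png",np.hstack([cv2.resize(b[255:315,245:305],(400,400),interpolation=cv2.INTER_CUBIC),cv2.resize(b[190:280,270:360],(400,400),interpolation=cv2.INTER_CUBIC)]))
E
```

```text
tool delta mm [  -6.6 -145.6    8. ] turn rad 1.219 | ang 99.84 pos [ 595.4 -255.7  147.6] q6 -0.62 F [-0.7  0.1  0.1] w 42.7 gf 0.0 t 36.48
```

View pics/s4.png

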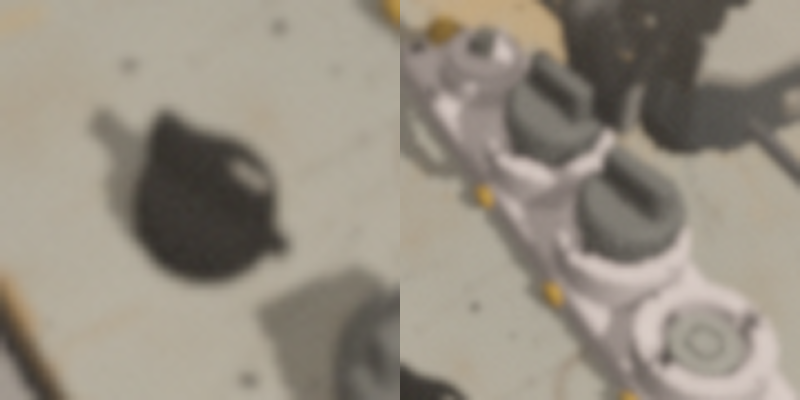

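Filters a and b sit locked in ports A and B. The knob is at (205,210) in the left crop with its nose at (288,248). I'll fit its silhouette.

```bash
cat > knob.py <<'E'
from h import *
from scipy.optimize import minimize
K=8
def model(n,p,o,sz):
    x,y,t=p; c,s=np.cos(t),np.sin(t); m=np.zeros((sz[1]*K,sz[0]*K),np.uint8)
    th=np.linspace(0,2*np.pi,40); ci=np.c_[24.5*np.cos(th),24.5*np.sin(th)]
    def part(xy,z0,z1):
        P=np.vstack([np.c_[xy,np.full(len(xy),z)] for z in (z0,z1)])/1000
        W=np.c_[x+c*P[:,0]-s*P[:,1],y+s*P[:,0]+c*P[:,1],P[:,2]]
        uv=(proj(n,W)-o+.5)*K-.5
        cv2.fillConvexPoly(m,cv2.convexHull(np.round(uv).astype(np.int32)),255)
    part(ci,0,22); part(np.array([[-24,-6],[24,-6],[24,6],[-24,6]]),22,44)
    part(np.array([[20,-5],[20,5],[34,-2],[34,2]]),2,20)
    return cv2.resize(m,sz,interpolation=cv2.INTER_AREA)/255.
def fit(n,o,sz,p0,thr):
    g=cv2.cvtColor(bot.read_camera(n),cv2.COLOR_RGB2GRAY)[o[1]:o[1]+sz[1],o[0]:o[0]+sz[0]].astype(float)
    d=np.percentile(g,2); t=np.clip((thr-g)/(thr-d-15),0,1)
    t=cv2.GaussianBlur(t,(0,0),.5)
    f=lambda p: np.mean((cv2.GaussianBlur(model(n,p,o,sz),(0,0),1)-t)**2)
    best=min((minimize(f,[p0[0],p0[1],np.radians(a)],method="Nelder-Mead",options=dict(initial_simplex=[[p0[0],p0[1],np.radians(a)],[p0[0]+.005,p0[1],np.radians(a)],[p0[0],p0[1]+.005,np.radians(a)],[p0[0],p0[1],np.radians(a+10)]])) for a in (p0[2]-15,p0[2],p0[2]+15)),key=lambda r:r.fun)
    print(n,np.round(best.x[:2]*1000,1),round(np.degrees(best.x[2]),1),best.fun, d); return best.x,t
if __name__=="__main__":
    p,t=fit("side",(255,262),(38,38),(.453,-.287,-62),95)
E
python3 knob.py
```

```text
side [ 452.4 -287.5] -66.2 0.05046183699686616 52.0
```

```bash

python3 jog.py '[{"sx": -0.32,"sy": -7.2},{"sx": -0.32,"sy": -7.2},{"sx": -0.32,"sy": -7.2},{"sx": -0.32,"sy": -7.2},{"spin": 0.184}]' 0.75 20 >/dev/null
python3 jog.py '[{"spin": 0.184},{"spin": 0.184},{"spin": 0.184},{"spin": 0.184},{"spin": 0.184}]' >/dev/null
python3 jog.py '[{"sz": 6,"spin": 0.184},{},{}]' >/dev/null
python3 h.py 0.4528 -0.2872 0.031 26
```

```text
tool delta mm [-3.1 -1.7 87.9] turn rad 0.004 | ang 26.23 pos [ 456.3 -287.3  118.9] q6 0.5 F [-0.2 -0.1  1. ] w 63.8 gf 0.0 t 38.2
```

```bash

python3 jog.py '[{"sx": -0.62,"sy": -0.34,"sz": 6},{"sz": 6},{"sz": 4},{"sz": 1.6},{}]' >/dev/null
python3 h.py 0.4528 -0.2872 0.031 26
python3 jog.py '[{},{},{},{}]' 0.3 20
python3 h.py 0.4528 -0.2872 0.031 26
```

```text
tool delta mm [-0.1  0.  -0.6] turn rad 0.002 | ang 26.11 pos [ 452.9 -287.1   30.4] q6 0.5 F [-1.1 -0.5  0.8] w 63.9 gf 0.0 t 38.83
time: 39.33
tool_pos: [0.4536, -0.2876, 0.0314]
tcp_rot: [3.059, 0.708, 0.003]
wrist_force: [-0.6, -0.1, 5.2]
width: 0.549
grip_force: 20.8
tool delta mm [-0.5 -0.7  0.4] turn rad 0.001 | ang 26.07 pos [ 453.6 -287.6   31.4] q6 0.5 F [-0.6 -0.1  5.2] w 46.7 gf 20.8 t 39.33
```

```bash

python3 jog.py '[{},{},{"spin": -0.1745},{"spin": -0.1745},{"spin": -0.1745}]' 0.75 >/dev/null
python3 jog.py '[{"spin": -0.1745},{"spin": -0.1745},{"spin": -0.1745},{"spin": -0.1745},{"spin": -0.1745}]' >/dev/null
python3 jog.py '[{"sz": -0.2,"spin": -0.1745},{},{},{},{}]' 0.05 60
python3 h.py 0.4528 -0.2872 0.031 116
python3 jog.py '[{},{"sz": -6},{"sz": -8},{"sz": -4},{}]' - 60
python3 h.py 0.61 -0.101 0.12 -4.4
python3 - <<'E'
from h import *
b=bot.read_camera("side")[:,:,::-1]
cv2.imwrite("pics/s5.png",cv2.resize(b[220:320,230:330],(600,600),interpolation=cv2.INTER_CUBIC))
E
```

```text
time: 41.2
tool_pos: [0.4524, -0.2868, 0.0308]
tcp_rot: [-1.665, -2.664, 0.0]
wrist_force: [-0.8, -0.4, 1.6]
width: 0.117
grip_force: 59.9
tool delta mm [-0.5  0.2 -0.2] turn rad -0.0 | ang 115.99 pos [ 452.4 -286.8   30.8] q6 -1.07 F [-0.8 -0.4  1.6] w 10.0 gf 59.9 t 41.2
time: 41.82
tool_pos: [0.4538, -0.2878, 0.1226]
tcp_rot: [1.662, 2.661, -0.0]
wrist_force: [0.6, 0.1, -0.8]
width: 0.121
grip_force: 59.8
tool delta mm [ 99.3 222.3   2.7] turn rad 2.102 | ang 116.03 pos [ 453.8 -287.8  122.6] q6 -1.07 F [ 0.6  0.1 -0.8] w 10.3 gf 59.8 t 41.83
```

View pics/s5.png

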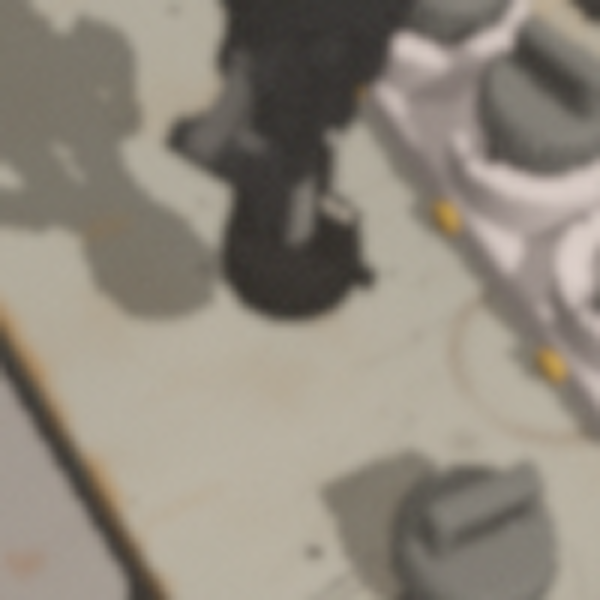

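The knob is held with its nose at (365,280), pointing to tool -x. Next I carry it high to the spindle.

```bash

python3 jog.py '[{"sz": -6},{"sx": 3.98,"sy": 8.9},{"sx": 3.98,"sy": 8.9},{"sx": 3.98,"sy": 8.9},{"sx": 3.98,"sy": 8.9}]' >/dev/null
python3 jog.py '[{"sx": 3.98,"sy": 8.9},{"spin": 0.175},{"spin": 0.175},{"spin": 0.175},{"spin": 0.175}]' >/dev/null
python3 jog.py '[{"spin": 0.175},{"spin": 0.175},{"spin": 0.175},{"spin": 0.175},{"spin": 0.175}]' >/dev/null
python3 jog.py '[{"spin": 0.175},{"spin": 0.175},{"spin": 0.175},{},{}]' >/dev/null
python3 h.py 0.6096 -0.1006 0.0995 -4.4
```

```text
tool delta mm [ 1.8  0.9 49.9] turn rad 0.005 | ang -4.12 pos [608.  -99.6 149.4] q6 1.44 F [ 0.9 -0.  -0.5] w 10.5 gf 59.8 t 44.38
```

```bash

python3 jog.py '[{"sx": 0.36,"sy": 0.18,"sz": 4,"spin": 0.005},{"sz": 4},{"sz": 1.6},{},{}]' >/dev/null
python3 h.py 0.6096 -0.1006 0.092 -4.4
```

```text
tool delta mm [-1.3 -0.2 11.2] turn rad -0.003 | ang -4.56 pos [ 610.9 -100.9  103.2] q6 1.45 F [-0.4  0.3 -0.2] w 10.4 gf 59.8 t 45.0
```

```bash

python3 jog.py '[{"sx": -0.26,"sy": -0.04,"sz": 0.6},{"sz": 0.6},{"sz": 0.6},{"sz": 0.2},{}]' >/dev/null
python3 h.py 0.6096 -0.1006 0.092 -4.4
python3 jog.py '[{"sz": 0.2},{"sz": 0.2},{}]' >/dev/null
python3 h.py 0.6096 -0.1006 0.091 -4.4
```

```text
tool delta mm [-0.1  0.1  1.2] turn rad -0.003 | ang -4.57 pos [ 609.7 -100.5   93.2] q6 1.45 F [ 0.7 -0.4  0.2] w 10.4 gf 59.9 t 45.62
tool delta mm [-0.2  0.2 -0.1] turn rad -0.003 | ang -4.57 pos [ 609.8 -100.4   90.9] q6 1.45 F [ 3.8  1.6 -1. ] w 10.4 gf 59.8 t 46.0
```

```bash

python3 jog.py '[{"sx": 0.06,"sz": 0.4},{"sz": 0.4},{}]' >/dev/null
python3 h.py 0.6096 -0.1006 0.079 -4.4
```

```text
tool delta mm [-0.2  0.6  8.2] turn rad -0.003 | ang -4.59 pos [ 609.8 -100.    87.2] q6 1.45 F [3.8 4.3 0.9] w 10.1 gf 60.0 t 46.38
```

```bash

python3 jog.py '[{"sx": 0.06,"sy": -0.12,"sz": 0.6},{"sz": 0.6},{"sz": 0.5},{}]' >/dev/null
python3 h.py 0.6096 -0.1006 0.079 -4.4
python3 jog.py '[{"sz": 0.2},{"sz": 0.2},{}]' >/dev/null
python3 h.py 0.6096 -0.1006 0.079 -4.4
```

```text
tool delta mm [-0.7  1.4 -0.2] turn rad -0.003 | ang -4.58 pos [610.5 -99.2  78.8] q6 1.45 F [2.9 5.5 4.6] w 10.5 gf 60.5 t 46.88
tool delta mm [-0.9  1.5 -0.3] turn rad -0.003 | ang -4.57 pos [610.6 -99.1  78.7] q6 1.45 F [-1.7  6.5 14. ] w 10.3 gf 61.8 t 47.25
```

```bash

python3 jog.py '[{"sz": -0.5},{},{},{"sz": -4},{"sz": -4}]' 0.35 >/dev/null
python3 jog.py '[{"spin": -0.1745},{"spin": -0.1745},{"spin": -0.1745},{"spin": -0.1745},{"spin": -0.1745}]' >/dev/null
python3 jog.py '[{"spin": -0.1745},{"spin": -0.1745},{"spin": -0.1745},{"spin": -0.1745},{"spin": -0.1745}]' >/dev/null
python3 jog.py '[{"spin": -0.1745},{"spin": -0.1745},{"spin": -0.1745},{"spin": -0.1745},{"spin": -0.1745}]' >/dev/null
python3 jog.py '[{"spin": -0.1745},{"spin": -0.1745},{"spin": -0.1745},{}]' >/dev/null
python3 h.py 0.6105 -0.0992 0.0795 175.5
python3 - <<'E'
from h import *
b=bot.read_camera("side")[:,:,::-1]
cv2.imwrite("pics/s6.png",cv2.resize(b[170:320,220:370],(600,600),interpolation=cv2.INTER_CUBIC))
E
```

```text
tool delta mm [ 0.4  1.  41.3] turn rad -0.004 | ang 175.29 pos [ 610.7 -100.2  120.8] q6 -1.69 F [-0.3  0.4  1.2] w 29.8 gf 0.0 t 50.25
```

View pics/s6.png

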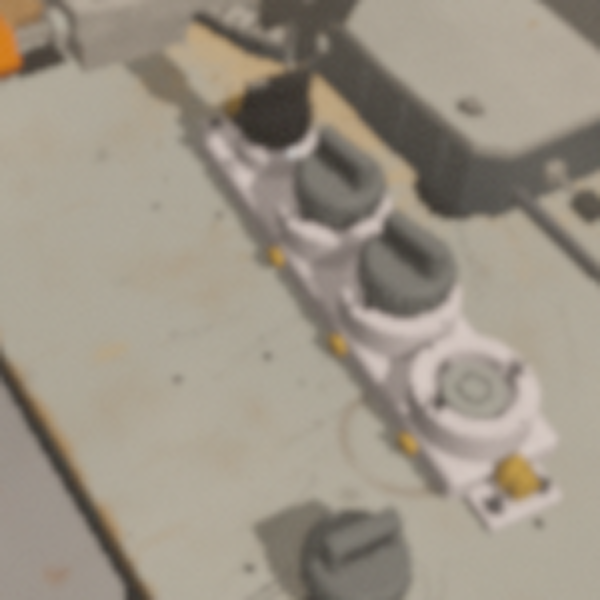

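The knob sits on the spindle at (277,110), and both fresh filters are locked at (340,175) and (407,262). The spent port at (473,388) is empty, and the spent cartridge is upright on the bench at (355,555). Next, turn the valve.

```bash

python3 jog.py '[{"sy": 0.2,"sz": 4},{"sz": 3},{"sz": 1.1},{},{}]' >/dev/null
python3 jog.py '[{},{},{},{}]' 0.05 80
python3 h.py 0.6105 -0.0992 0.0795 175.5
python3 jog.py '[{"spin": 0.15},{"spin": 0.15},{"spin": 0.15},{"spin": 0.15},{"spin": 0.15}]' >/dev/null
python3 h.py 0.6105 -0.0992 0.0795 175.5;  python3 -c "
from h import *;print(ang(),bot.read_state()['torque'])"
python3 jog.py '[{"spin": 0.15},{"spin": 0.15},{"spin": 0.15},{"spin": 0.15},{"spin": 0.12}]' >/dev/null
python3 h.py 0.6105 -0.0992 0.0795 89.3;  python3 -c "
from h import *;print(ang(),bot.read_state()['torque'])"
```

```text
time: 51.42
tool_pos: [0.612, -0.0993, 0.0798]
tcp_rot: [0.126, 3.134, -0.001]
wrist_force: [3.9, 0.4, 3.3]
width: 0.109
grip_force: 91.1
tool delta mm [ 1.5 -0.1  0.3] turn rad -0.002 | ang 175.4 pos [612.  -99.3  79.8] q6 -1.69 F [3.9 0.4 3.3] w 9.2 gf 91.1 t 51.42
tool delta mm [2.2 1.1 0.1] turn rad -0.755 | ang 132.23 pos [ 611.2 -101.6   79.6] q6 -0.94 F [ 2.4 -7.   5.4] w 9.7 gf 100.3 t 52.05
132.22767839787423 [-1.2914926  -0.24872418  0.15132374]
tool delta mm [ 2.4  0.9 -0. ] turn rad 0.03 | ang 91.02 pos [ 609.6 -101.6   79.5] q6 -0.22 F [-1.9 -6.2  7.5] w 9.6 gf 100.7 t 52.67
91.01792418720271 [-1.2416476   0.4401527   0.21434995]
```

```bash

for k in 1; do python3 jog.py '[{"spin": 0.04},{},{}]' >/dev/null;  python3 -c "
from h import *;print(ang(),bot.read_state()['torque'])"; done
python3 jog.py '[{"spin": 0.04},{},{}]' >/dev/null;  python3 -c "
from h import *;print(ang(),bot.read_state()['torque'])"
python3 jog.py '[{"spin": 0.04},{},{}]' >/dev/null;  python3 -c "
from h import *;print(ang(),bot.read_state()['torque'])"
```

```text
88.95326689472708 [-1.26694116  0.41020236  0.17401684]
86.66183529333571 [-1.26126706  0.39137968  0.09450528]
84.36859320703314 [-1.23102541  0.49648272  0.11167474]
```

```bash

python3 jog.py '[{"spin": 0.05},{},{}]' >/dev/null;  python3 -c "
from h import *;print(ang(),bot.read_state()['torque'])"
python3 jog.py '[{"spin": 0.05},{},{}]' >/dev/null;  python3 -c "
from h import *;print(ang(),bot.read_state()['torque'],bot.read_state()['width'])"
python3 - <<'E'
from h import *
b=bot.read_camera("side")[:,:,::-1]
cv2.imwrite("pics/s7.png",cv2.resize(b[170:245,240:315],(600,600),interpolation=cv2.INTER_CUBIC))
E
```

```text
81.50317705827305 [-1.25420402  0.45563275  0.14429772]
78.63704976796244 [-1.12782678  0.49306175  0.07745712] 0.10773439961193602
```

View pics/s7.png

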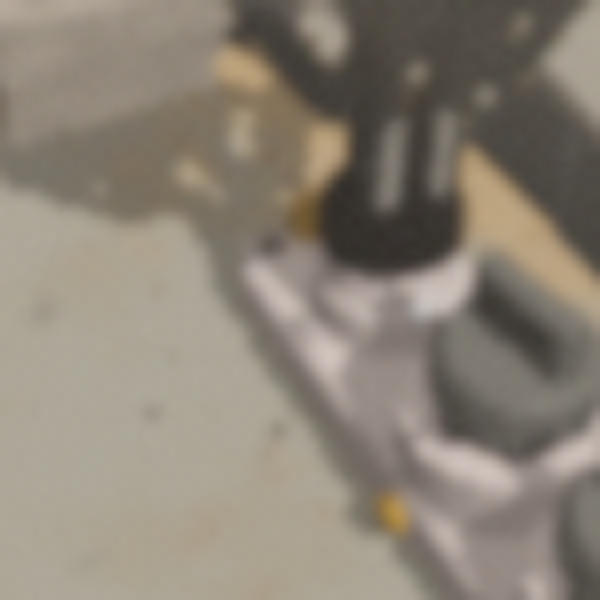

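```bash

python3 jog.py '[{},{},{},{"sz": -6},{"sz": -6}]' 0.35
python3 jog.py '[{"sz": -12},{"sz": -12},{}]' >/dev/null
python3 - <<'E'
from h import *
b=bot.read_camera("side")[:,:,::-1];a=bot.read_camera("top")[:,:,::-1]
cv2.imwrite("pics/s8.png",np.hstack([cv2.resize(b[170:230,250:310],(400,400),interpolation=cv2.INTER_CUBIC),cv2.resize(a[140:200,250:310],(400,400),interpolation=cv2.INTER_CUBIC)]))
E
```

```text
time: 55.22
tool_pos: [0.609, -0.0985, 0.1378]
tcp_rot: [-2.43, -1.988, 0.002]
wrist_force: [0.1, -0.6, 0.6]
width: 0.351
grip_force: 0.0
```

View pics/s8.png

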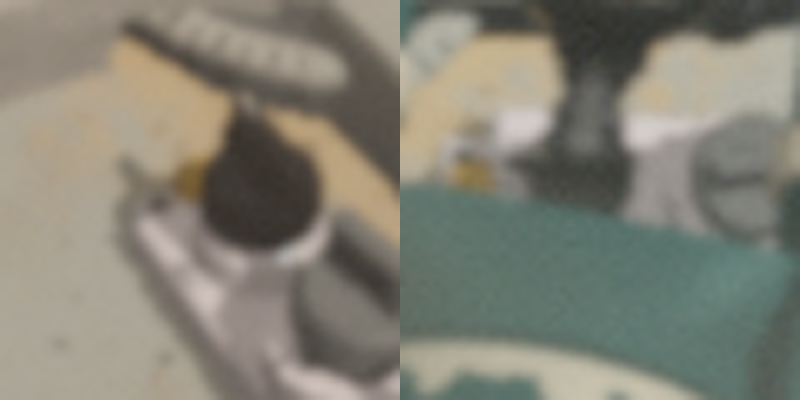

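```bash

python3 jog.py '[{"sy": -10},{"sy": -10},{"sx": -12,"sy": -2},{"sx": -12,"sy": -2},{"sx": -12}]' >/dev/null
python3 jog.py '[{"sx": -12},{"sx": -12},{"sx": -12},{}]'
python3 - <<'E'
from h import *
for a in (80,85,90,95,100,105):
    t=np.radians(a); d=np.array([np.cos(t),np.sin(t),0]); n=np.array([-d[1],d[0],0]); c=np.array([.6103,-.0992,0])
    f=lambda *P: np.round((proj("side",np.array(P))-(250,170)+.5)*6.667,0).tolist()
    print(a,f(c+.024*d+.006*n+[0,0,.092],c+.024*d-.006*n+[0,0,.092],c+.034*d+[0,0,.06]))
b=bot.read_camera("side")[:,:,::-1];a=bot.read_camera("top")[:,:,::-1]
cv2.imwrite("pics/s9.png",np.hstack([cv2.resize(b[175:215,265:305],(400,400),interpolation=cv2.INTER_CUBIC),cv2.resize(a[145:185,255:295],(400,400),interpolation=cv2.INTER_CUBIC)]))
E
```

```text
time: 56.82
tool_pos: [0.4185, -0.4305, 0.2546]
tcp_rot: [-2.432, -1.98, 0.002]
wrist_force: [0.2, 0.2, -1.4]
width: 0.347
grip_force: 0.0
80 [[231.0, 94.0], [258.0, 88.0], [230.0, 134.0]]
85 [[227.0, 96.0], [253.0, 88.0], [223.0, 136.0]]
90 [[223.0, 98.0], [248.0, 89.0], [217.0, 138.0]]
95 [[219.0, 101.0], [243.0, 90.0], [211.0, 141.0]]
100 [[216.0, 103.0], [238.0, 91.0], [205.0, 144.0]]
105 [[213.0, 106.0], [234.0, 93.0], [200.0, 147.0]]
```

View pics/s9.png

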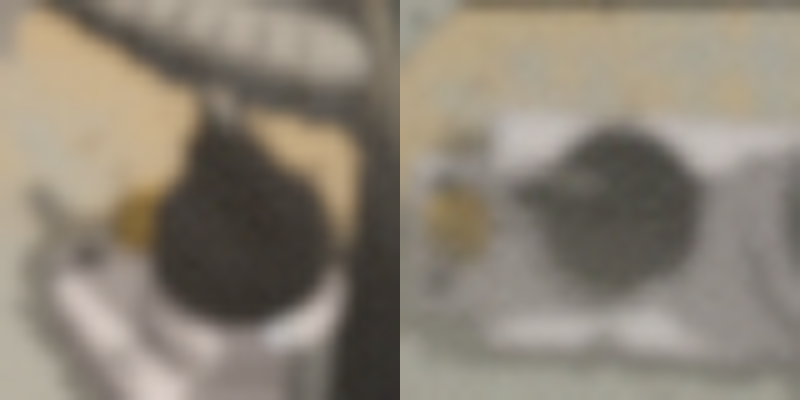

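```bash
python3 - <<'E'
from h import *
c=np.array([.6103,-.0992,0])
f=lambda P: np.round((proj("top",np.array(P))-(255,145)+.5)*10,0).tolist()
print(f([c+[0,0,.059],c+[0,0,.07]]))
for a in (75,80,85,90,95):
    t=np.radians(a); d=np.array([np.cos(t),np.sin(t),0]); print(a,f([c+.034*d+[0,0,.053],c+.034*d+[0,0,.065]]))
E
```

```text
[[213.0, 209.0], [214.0, 201.0]]
75 [[103.0, 187.0], [104.0, 178.0]]
80 [[101.0, 196.0], [102.0, 187.0]]
85 [[100.0, 206.0], [101.0, 197.0]]
90 [[100.0, 215.0], [100.0, 206.0]]
95 [[100.0, 225.0], [101.0, 216.0]]
```

The right panel shows the pointer nose at (515,190), about 80° in world yaw. That is past the stop once the key play is counted, so the valve is open, and the knob is at home height. The robot is clear, so I'm handing in.

```bash
python3 -c "
from workcell import bot;print(bot.finish_job())"
```

```text
the job is handed in; nothing more can be done
None
```

The job is handed in: both fresh cartridges are locked in ports, the one spent cartridge stands upright on the bench, the spare port is empty, and the knob is home with the valve turned fully open as far as the pictures show. I saw no clear torque rise at the valve's stop.

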